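Put the drill-press parts back in their trays

ROBOT

A 7-joint arm with a two-finger parallel gripper is mounted at the origin on the work surface. World frame = base frame: x ahead of the robot, y to its left, z up, the work surface at z = 0. Lengths are in m, angles in degrees, forces in N, time in s.
With the tool pointing down it reaches from about 0.425 to 0.875 m from the base axis. Payload 4.7 kg.
Tool frame: the origin (TCP) lies midway between the tips of the shut fingers; the grasp point (between the pads) lies 19 mm behind it; z points along the fingers, x is the direction in which the jaws open and shut, and the axes are right-handed (so a half turn about z gives the same grasp; the last joint's range is limited). The gripper opens to 87 mm and grips with 3 to 60 N. Pads are 19 mm wide; open, the fingers measure 117 mm over their backs; the gripper's body (75 mm by 190 mm) begins 51 mm behind the grasp point.
Start: joints at [-70.353, 18.392, -4.016, 83.108, 1.295, 78.541, -3.26], TCP at [0.21, 0.615, 0.223] pointing down, gripper open.
Joint ranges: [-163.93, 163.93], [-17.29, 119.83], [-79.2, 71.16], [3.27, 140.29], [-89.18, 269.18], [5.43, 117.66], [-154.24, 154.24]. Speed limits (degrees/s): [147.25, 147.25, 180, 180, 180, 180, 180].

INTERFACE

Orientations are given as [roll, pitch, yaw] about the fixed x, y, z axes, in that order (R = Rz(yaw) Ry(pitch) Rx(roll)).
In Python, from cell import env gives the robot as it stands.
- The arm moves only by the tool carry_out, never from a script. Its argument "plan" is a list of rows, each an object with "grip": the closure, from 0 (fully open) to 1 (shut); "dp": the shift along the tool's x, y, z in m, a list of three; "rotation": the turn, a rotation vector about the tool's x, y, z in degrees, a list of three. In form: [{"grip": grip, "dp": [dx, dy, dz], "rotation": [wx, wy, wz]}, ...]. A call has 1 to 8 rows; each row shifts and turns the pose as measured when the row begins, along the tool's axes as they then stand; what a row does not reach is not made up. A row lasts 1/12 s, in which the tool goes at most 41.7 mm and 7.16 degrees, less where a joint would pass 70% of its speed; a pose out of reach is approached as far as the arm can. A call is refused whole if a number of a shift passes 0.0417 or a number of a turn 7.16, either way. A call with a gripper value outside its range is refused whole. The fingers move at their own pace and stop on an object; "force" is the grip in N (left out, the last holds). Time passes only in rows, so rows that do not move let the fingers close. It gives the time, the measured TCP pose, the force and the opening at its end, in the units of the state.
- env.get_obs(): the state, without advancing time (a new reading comes with each control period).
- env.read_camera(name): name is "scene" or "top" or "wrist"; returns the picture (384x512x3 uint8, red, green, blue); there is no depth.
- env.camera_params(name): a dict with "fx", "fy", "cx", "cy" (pixels), "R" (3x3) and "t" (3): a world point X has camera coordinates R X + t. Camera axes: x right, y down, z forward; pixel columns grow to the right and rows downward; lengths in m; the calibration is good to about 2 mm. A picture is of the moment at which its call begins: read the wrist's pose just before it. camera_params takes no time and is no camera call; for the wrist camera it gives the pose at the moment of the call.
- env.sign_off(): hands the job in, once; it reports no verdict.
The state is a dict: "time_s": time; "qpos": joint angles; "joint_velocities": joint speeds; "effort": joint torques, N m; "tool_pos": TCP position; "tool_rot": TCP orientation; "force": force on the tool from outside, world axes, zero at the start; "wrist_torque": the same for the moment, N m; "grip_width": finger opening in m.
Only numpy, scipy, OpenCV 4.12 (cv2) and the standard library are available. Lean on these libraries where they do the work, as an engineer would, in place of code of your own. Each camera call takes 0.05 s, during which the arm holds its last target. There are 200 camera calls.

TASK

Clear up after the drilling lesson: put the large hole saw in the larger bay of the wooden board and the small hole saw in its smaller bay, both step blocks side by side in the flat rectangular tray, and the drill chuck in the round dish. Set each one down inside its place, standing upright and flat on the floor of it as it stands now on the bench; do not drop them in.

Things in the scene. Friction and masses are not known exactly. Their poses are not given: they have to be found in the camera images.
- big_saw_mid (a point): Large hole saw: a dark steel cup standing teeth down, closed flat top with a hole in the middle, 52 mm diameter, 55 mm tall. The point is on its axis half-way up, 27.5 mm above its underside; z points up along its axis. About 0.16 kg.
- small_saw_mid (a point): Small hole saw: like the large one but 34 mm diameter, also 55 mm tall. The point is on its axis, 27.5 mm above its underside; z up. About 0.09 kg.
- big_step_mid (a point): Large steel step block (staircase-shaped clamping block of a drill press), 65 mm long (its x), 32 mm wide (its y), five steps that rise along +x: 20, 29, 38, 47 and 56 mm high. The point is at the middle of length and width, 25 mm above its underside (the middle step is 38 mm high). About 0.55 kg; its centre of mass lies about 6 mm to +x of the point. It lies at any yaw.
- small_step_mid (a point): Small steel step block, 50 mm long (its x), 26 mm wide (its y), five steps that rise along +x: 20, 26, 35, 40 and 44 mm high. The point is at the middle of length and width, 25 mm above its underside (the middle step is 35 mm high). About 0.33 kg; its centre of mass lies about 4 mm to +x of the point. It lies at any yaw.
- chuck_mid (a point): Steel drill chuck standing on its flat back with its jaws up: 42 mm diameter and straight sided up to 40 mm, then tapering to a 22 mm nose; 60 mm tall. The point is on its axis half-way up, 30 mm above its underside; z up. About 0.35 kg.
- saw_board: Wooden hole-saw board, fixed to the bench, 96 mm (its x) by 164 mm (its y), with two unequal square-cornered bays side by side along y. Origin: centre of its underside; z up. Bay floors are 10 mm and all rims (6 mm thick) 16 mm above the bench, so a rim stands 6 mm above the bay floor. The large bay is 84 by 84 mm inside, centre at y = +34 mm; the small bay is 84 mm (x) by 62 mm (y) inside, centre at y = -45 mm.
- flat_tray: Shallow rectangular metal tray, fixed to the bench, undivided, 106 mm (its x) by 156 mm (its y) outside, 100 by 150 mm inside. Origin: centre of its underside; z up. Its floor is 6 mm and its lip (3 mm thick) 11 mm above the bench.
- round_dish: Shallow round metal dish, fixed to the bench, 92 mm outside diameter, about 85 mm inside. Origin: centre of its underside; z up. Its floor is 5 mm and its rim 11 mm above the bench.
Mind the look-alikes: they are no part of the job. What is shaped like the part that bears big_saw_mid but purple or red is not meant. Leave any yellow look-alike of the part that bears chuck_mid alone.

How it is judged (in metres and radians):
At the end, for the whole second after the job is handed in: All five stand flat on the floor of their own place (height within 3 mm, tilt under 0.05 rad), at rest: big saw within 19 mm (x, y) of the big bay's centre, small saw within 28 (x) and 17 mm (y) of the small bay's, chuck within 25 mm of the dish's, both step blocks inside the tray's lip (x of big_saw_mid in the frame of saw_board between -0.019 and 0.019 m and y of big_saw_mid in the frame of saw_board between 0.015 and 0.053 m and z of big_saw_mid in the frame of saw_board between 0.0345 and 0.0405 m and angle between each of big_saw_mid, small_saw_mid, chuck_mid, big_step_mid, small_step_mid's own z axis and vertical below 0.05 rad and linear speed of each of big_saw, small_saw, chuck, big_step, small_step below 0.02 m/s and angular speed of each of big_saw, small_saw, chuck, big_step, small_step below 0.2 rad/s and x of small_saw_mid in the frame of saw_board between -0.028 and 0.028 m and y of small_saw_mid in the frame of saw_board between -0.062 and -0.028 m and z of small_saw_mid in the frame of saw_board between 0.0345 and 0.0405 m and z of chuck_mid in the frame of round_dish between 0.032 and 0.038 m and horizontal distance between chuck_mid and round_dish below 0.025 m and x of big_step_mid in the frame of flat_tray between -0.036 and 0.036 m and y of big_step_mid in the frame of flat_tray between -0.061 and 0.061 m and z of big_step_mid in the frame of flat_tray between 0.028 and 0.034 m and x of small_step_mid in the frame of flat_tray between -0.039 and 0.039 m and y of small_step_mid in the frame of flat_tray between -0.064 and 0.064 m and z of small_step_mid in the frame of flat_tray between 0.028 and 0.034 m); the robot touches nothing.
It fails at once if the large hole saw is dropped into its place (it arrives there, less than 40 mm above the floor of it, at more than 0.75 m/s) (horizontal distance between big_saw_mid and saw_board below 0.09 m and z of big_saw_mid in the frame of saw_board below 0.0775 m and linear speed of big_saw above 0.75 m/s).
It fails at once if the small hole saw is dropped into its place (it arrives there, less than 40 mm above the floor of it, at more than 0.75 m/s) (horizontal distance between small_saw_mid and saw_board below 0.09 m and z of small_saw_mid in the frame of saw_board below 0.0775 m and linear speed of small_saw above 0.75 m/s).
It fails at once if the chuck is dropped into its place (it arrives there, less than 40 mm above the floor of it, at more than 0.75 m/s) (horizontal distance between chuck_mid and round_dish below 0.09 m and z of chuck_mid in the frame of round_dish below 0.075 m and linear speed of chuck above 0.75 m/s).
It fails at once if the large step block is dropped into its place (it arrives there, less than 40 mm above the floor of it, at more than 0.75 m/s) (horizontal distance between big_step_mid and flat_tray below 0.09 m and z of big_step_mid in the frame of flat_tray below 0.071 m and linear speed of big_step above 0.75 m/s).
It fails at once if the small step block is dropped into its place (it arrives there, less than 40 mm above the floor of it, at more than 0.75 m/s) (horizontal distance between small_step_mid and flat_tray below 0.09 m and z of small_step_mid in the frame of flat_tray below 0.071 m and linear speed of small_step above 0.75 m/s).
It also fails if it takes over 120 s, if anything falls off the work surface, if the arm or the gripper's body presses on something with over 40 N, if the wrist force passes 120 N, or if a joint passes its speed limit or range.

## Working session

There is one attempt and no reset: what is moved stays moved. The work goes in short steps, Python scripts to look and compute and a tool call to move; the robot and the scene stay as the last step left them, time stands still between calls to the robot, and variables do not carry over. Pictures are saved under pics/ and viewed, about 12 in all and at most 16, crops included, and the job is handed in when it is done.

Besides the shell and the picture viewer there is one more tool, called after "Emit:" as name(argument=value, ...) on one line, values as JSON. carry_out: Moves the arm, as the interface text tells. Its arguments: {"type":"object","properties":{"plan":{"type":"array","items":{"type":"object","properties":{"grip":{"type":"number"},"dp":{"type":"array","items":{"type":"number"}},"rotation":{"type":"array","items":{"type":"number"}}}}},"force":{"type":"number"}},"required":["plan"]}

```bash
mkdir -p pics; ls
python3 - <<'E'
from cell import env
import cv2
o=env.get_obs(); print({k:o[k] for k in('time_s','tool_pos','tool_rot','grip_width','force')})
for n in('scene','top'):
    cv2.imwrite(f'pics/{n}0.png',cv2.resize(env.read_camera(n)[:,:,::-1],None,fx=1.5,fy=1.5,interpolation=cv2.INTER_CUBIC))
    p=env.camera_params(n);print(n,p)
E
```

```text
pics
{'time_s': 0.0, 'tool_pos': array([0.20976462, 0.6146539 , 0.22144654]), 'tool_rot': array([1.79995123e+02, 1.07925064e-01, 7.11643045e+01]), 'grip_width': 0.08708452372691664, 'force': array([-0.98161231,  0.08578708, -0.43542181])}
scene {'fx': 348.1527320110073, 'fy': 348.1527320110073, 'cx': 258.6687461854436, 'cy': 188.80908917985232, 'R': array([[-0.84458637,  0.53490763,  0.0234028 ],
       [ 0.28893988,  0.4921451 , -0.82116195],
       [-0.45076337, -0.68678018, -0.57021519]]), 't': array([ 0.39005028, -0.09062625,  1.21786201])}
top {'fx': 454.1895838311612, 'fy': 454.1895838311612, 'cx': 250.13597581982967, 'cy': 186.77516847772702, 'R': array([[-0.02016583, -0.99979181, -0.0031119 ],
       [-0.9983808 ,  0.02030276, -0.05313742],
       [ 0.05318954,  0.0020353 , -0.99858236]]), 't': array([0.01976444, 0.46852177, 1.14536558])}
```

View pics/top0.png

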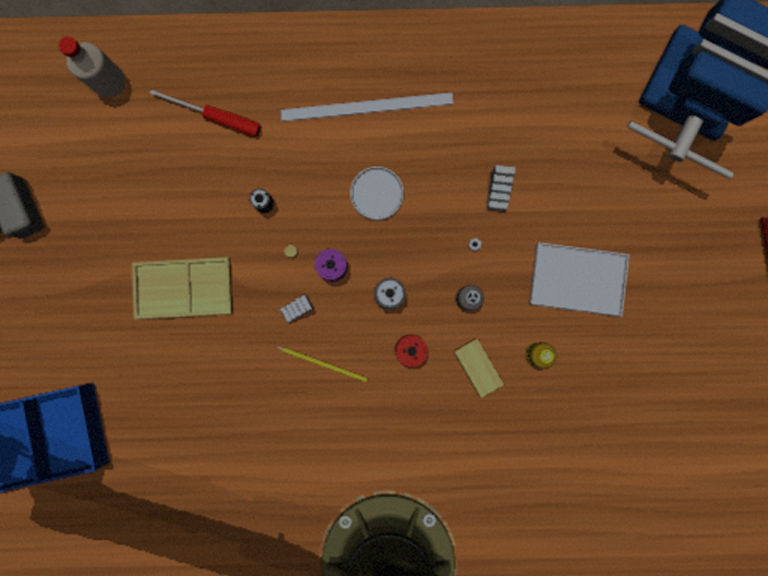

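View pics/scene0.png

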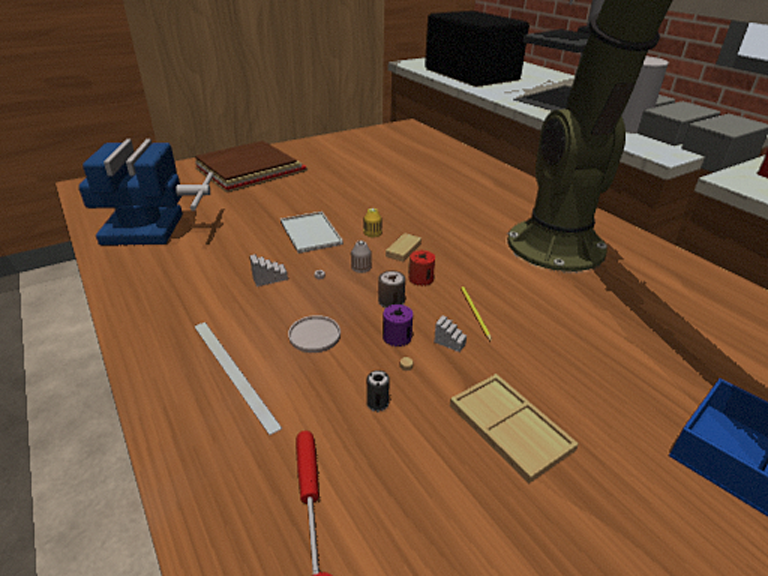

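The top view (1.5x) shows the following:
- **Parts:** grey big saw at (390,293), black small saw at (261,200), chuck at (470,298), large step block at (501,188) and small step block at (297,309).
- **Look-alikes to avoid:** purple saw at (331,265), red saw at (412,351) and yellow chuck at (542,355).
- **Places:** board at (182,288), dish at (377,194) and tray at (580,280).

Next, a close crop to check these choices.

```bash
cat > h.py <<'E'
from cell import env
import numpy as np, cv2
def px2w(n,u,v,z,p=None):
    p=p or env.camera_params(n); R,t=p['R'],p['t']
    d=R.T@np.array([(u-p['cx'])/p['fx'],(v-p['cy'])/p['fy'],1]); c=-R.T@t
    return (c+d*(z-c[2])/d[2])
def w2px(n,X,p=None):
    p=p or env.camera_params(n); c=p['R']@np.array(X)+p['t']
    return np.array([p['fx']*c[0]/c[2]+p['cx'],p['fy']*c[1]/c[2]+p['cy']])
E
python3 - <<'E'
from h import *
im=env.read_camera('top')[:,:,::-1]
np.save('top.npy',im)
cv2.imwrite('pics/crop1.png',cv2.resize(im[105:250,160:350],None,fx=4,fy=4,interpolation=cv2.INTER_CUBIC))
a=cv2.resize(im[160:220,80:165],None,fx=4.5,fy=4.5,interpolation=cv2.INTER_CUBIC)
b=cv2.resize(im[157:217,345:430],None,fx=4.5,fy=4.5,interpolation=cv2.INTER_CUBIC)
cv2.imwrite('pics/crop2.png',np.hstack([a,b]))
E
```

```text
(no output)
```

View pics/crop1.png

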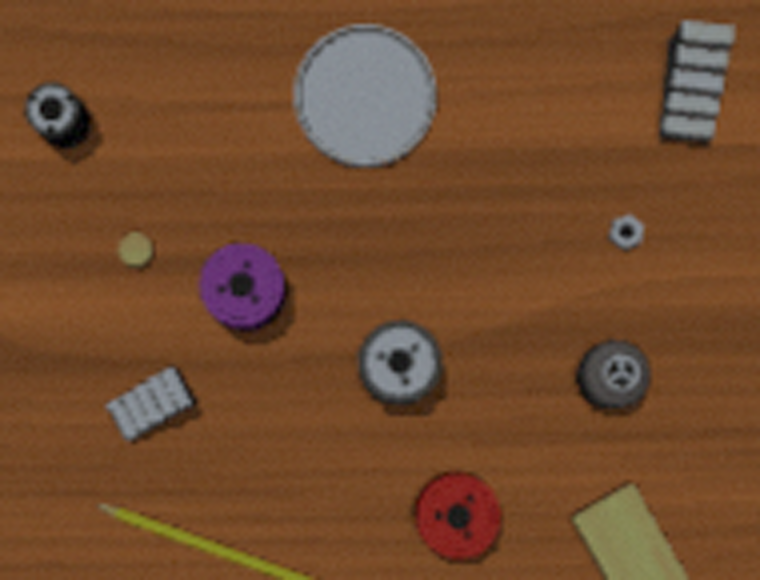

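View pics/crop2.png

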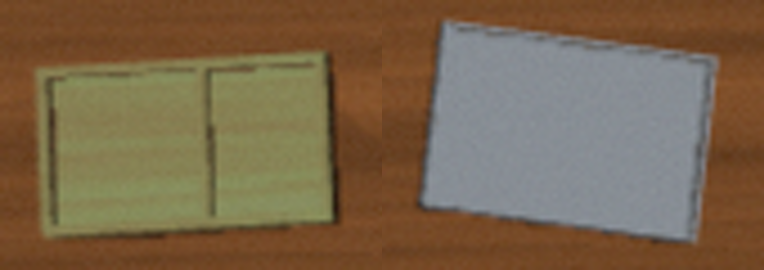

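```bash
cat > m.py <<'E'
from h import *
c1=lambda u,v,z: px2w('top',160+(u+.5)/4-.5,105+(v+.5)/4-.5,z)[:2]
bd=lambda u,v,z: px2w('top',80+u/4.5-.4,160+v/4.5-.4,z)[:2]
tr=lambda u,v,z: px2w('top',345+(u-382.5)/4.5-.4,157+v/4.5-.4,z)[:2]
r=lambda a:np.round(a,4)
print('big',r(c1(400,362,.055)),'purple',r(c1(242,286,.055)),'red',r(c1(459,516,.055)))
print('small',r(c1(51,108,.055)),'chuck nose',r(c1(622,373,.06)),'dish',r(c1(365,96,.011)))
B=np.array([bd(*p,.016) for p in[(38,68),(328,52),(335,222),(45,236)]])
T=np.array([tr(*p,.011) for p in[(444,20),(718,58),(695,242),(420,208)]])
for n,C in(('board',B),('tray',T)):
    e=[C[(i+1)%4]-C[i] for i in range(4)]; y=(C[0]-C[1]+C[3]-C[2]); x=C[0]-C[3]+C[1]-C[2]
    yaw=np.degrees(np.arctan2(-y[0],y[1])),np.degrees(np.arctan2(x[1],x[0]))
    print(n,r(C.mean(0)),'sides',r([np.linalg.norm(v) for v in e]),'yaw',yaw)
    if n=='board':
        a=np.radians(np.mean(yaw)); ya=np.array([-np.sin(a),np.cos(a)]); print('bays',r(C.mean(0)+.034*ya),r(C.mean(0)-.045*ya))
bs_hi=(c1(683,21,.056)+c1(735,24,.056))/2; bs_lo=(c1(662,138,.02)+c1(713,141,.02))/2
print('bigstep',r(bs_hi),r(bs_lo),r((bs_hi+bs_lo)/2),np.linalg.norm(bs_hi-bs_lo),np.degrees(np.arctan2(*(bs_hi-bs_lo)[::-1])), 'w',np.linalg.norm(c1(683,21,.056)-c1(735,24,.056)))
hi=(c1(177,367,.044)+c1(195,400,.044))/2; lo=(c1(107,405,.02)+c1(131,441,.02))/2
print('smallstep',r(hi),r(lo),r((hi+lo)/2),np.linalg.norm(hi-lo),np.degrees(np.arctan2(*(hi-lo)[::-1])))
E
python3 m.py
```

```text
big [ 0.4456 -0.0127] purple [0.4943 0.0834] red [ 0.3508 -0.0467]
small [0.607  0.1997] chuck nose [ 0.436  -0.1478] dish [0.6185 0.0054]
board [0.4629 0.3387] sides [0.1645 0.0963 0.1637 0.0952] yaw (np.float64(1.8009272348705518), np.float64(2.0791995745204903))
bays [0.4617 0.3726] [0.4644 0.2937]
tray [ 0.4641 -0.3364] sides [0.1567 0.1054 0.1562 0.1079] yaw (np.float64(-8.672413109502603), np.float64(-9.231266797341757))
bigstep [ 0.6517 -0.2082] [ 0.5847 -0.1992] [ 0.6182 -0.2037] 0.06760289720468189 -7.614936964348842 w 0.03218038776550271
smallstep [0.4353 0.1199] [0.4118 0.165 ] [0.4236 0.1424] 0.050842955691211285 -62.48654333870545
```

```bash
cat >> h.py <<'E'
from scipy.spatial.transform import Rotation as Ro
def plan(xyz,yaw,g=0,step=.04,start=None):
    o=env.get_obs(); p,R=(o['tool_pos'],Ro.from_euler('xyz',o['tool_rot'],degrees=True)) if start is None else (np.array(start[:3]),Ro.from_euler('xyz',[180,0,start[3]],degrees=True))
    T=Ro.from_euler('xyz',[180,0,yaw],degrees=True); w=(R.inv()*T).as_rotvec(degrees=True)
    d=np.array(xyz)-p; n=int(max(1,np.ceil(np.linalg.norm(d)/step),np.ceil(np.abs(w).max()/7)))
    print('n',n,'|d|',np.linalg.norm(d))
    for i in range(n):
        Ri=R*Ro.from_rotvec(w*i/n,degrees=True)
        print('{"grip":%g,"dp":%s,"rotation":%s}'%(g,np.round(Ri.inv().apply(d/n),4).tolist(),np.round(w/n,1).tolist()),end=',\n' if i%8==7 else ',')
    print()
E
python3 -c "
from h import *
plan([.607,.1997,.12],0)"
```

```text
n 15 |d| 0.5834690790001569
{"grip":0,"dp":[-0.0176, 0.034, 0.0068],"rotation":[0.0, 0.0, 4.7]},{"grip":0,"dp":[-0.0148, 0.0353, 0.0068],"rotation":[0.0, 0.0, 4.7]},{"grip":0,"dp":[-0.0118, 0.0364, 0.0068],"rotation":[0.0, 0.0, 4.7]},{"grip":0,"dp":[-0.0087, 0.0373, 0.0068],"rotation":[0.0, 0.0, 4.7]},{"grip":0,"dp":[-0.0056, 0.0379, 0.0068],"rotation":[0.0, 0.0, 4.7]},{"grip":0,"dp":[-0.0025, 0.0382, 0.0068],"rotation":[0.0, 0.0, 4.7]},{"grip":0,"dp":[0.0007, 0.0383, 0.0068],"rotation":[0.0, 0.0, 4.7]},{"grip":0,"dp":[0.0039, 0.0381, 0.0068],"rotation":[0.0, 0.0, 4.7]},
{"grip":0,"dp":[0.007, 0.0377, 0.0068],"rotation":[0.0, 0.0, 4.7]},{"grip":0,"dp":[0.0101, 0.0369, 0.0068],"rotation":[0.0, 0.0, 4.7]},{"grip":0,"dp":[0.0131, 0.036, 0.0068],"rotation":[0.0, 0.0, 4.7]},{"grip":0,"dp":[0.016, 0.0348, 0.0068],"rotation":[0.0, 0.0, 4.7]},{"grip":0,"dp":[0.0189, 0.0333, 0.0068],"rotation":[0.0, 0.0, 4.7]},{"grip":0,"dp":[0.0216, 0.0317, 0.0068],"rotation":[0.0, 0.0, 4.7]},{"grip":0,"dp":[0.0241, 0.0298, 0.0068],"rotation":[0.0, 0.0, 4.7]},
```

Emit:
carry_out(plan=[{"grip": 0,"dp": [-0.0176,0.034,0.0068],"rotation": [0,0,4.7]},{"grip": 0,"dp": [-0.0148,0.0353,0.0068],"rotation": [0,0,4.7]},{"grip": 0,"dp": [-0.0118,0.0364,0.0068],"rotation": [0,0,4.7]},{"grip": 0,"dp": [-0.0087,0.0373,0.0068],"rotation": [0,0,4.7]},{"grip": 0,"dp": [-0.0056,0.0379,0.0068],"rotation": [0,0,4.7]},{"grip": 0,"dp": [-0.0025,0.0382,0.0068],"rotation": [0,0,4.7]},{"grip": 0,"dp": [0.0007,0.0383,0.0068],"rotation": [0,0,4.7]},{"grip": 0,"dp": [0.0039,0.0381,0.0068],"rotation": [0,0,4.7]}], force=25)

```text
time_s: 0.82
tool_pos: [0.4165, 0.3937, 0.1616]
tool_rot: [-179.6, 0.3, 33.2]
force: [0.5, 0.7, 0.3]
grip_width: 0.0874
```

Emit:
carry_out(plan=[{"grip": 0,"dp": [0.007,0.0377,0.0068],"rotation": [0,0,4.7]},{"grip": 0,"dp": [0.01,0.0369,0.0068],"rotation": [0,0,4.7]},{"grip": 0,"dp": [0.013,0.036,0.0068],"rotation": [0,0,4.7]},{"grip": 0,"dp": [0.016,0.0348,0.0068],"rotation": [0,0,4.7]},{"grip": 0,"dp": [0.019,0.0333,0.0068],"rotation": [0,0,4.7]},{"grip": 0,"dp": [0.0216,0.0317,0.0068],"rotation": [0,0,4.7]},{"grip": 0,"dp": [0.0241,0.0298,0.0068],"rotation": [0,0,4.7]}])

```text
time_s: 1.4
tool_pos: [0.6056, 0.1868, 0.1088]
tool_rot: [-179.8, 0.5, -1.3]
force: [1.4, 0.8, 0.5]
grip_width: 0.0872
```

Emit:
carry_out(plan=[{"grip": 0,"dp": [0.001,-0.0125,0],"rotation": [0,0,-1.3]},{"grip": 0,"dp": [0,0,0],"rotation": [0,0,0]}])

```text
time_s: 1.57
tool_pos: [0.6119, 0.1866, 0.1064]
tool_rot: [179.8, 0.4, -1.1]
force: [-0.3, 2.0, 0.3]
grip_width: 0.0869
```

Run:
```python
from h import *
o=env.get_obs(); p=env.camera_params('wrist'); im=env.read_camera('wrist')[:,:,::-1]
print(o['tool_pos'],o['tool_rot'],[w2px('wrist',[.607,.1997,.055],p)],-p['R'].T@p['t'])
cv2.imwrite('pics/w1.png',im)
```

```text
[0.61194131 0.18662737 0.10637369] [179.76962585   0.44217131  -1.05486326] [array([247.09513092, 192.91589003])] [0.61432081 0.25223459 0.26892802]
```

View pics/w1.png

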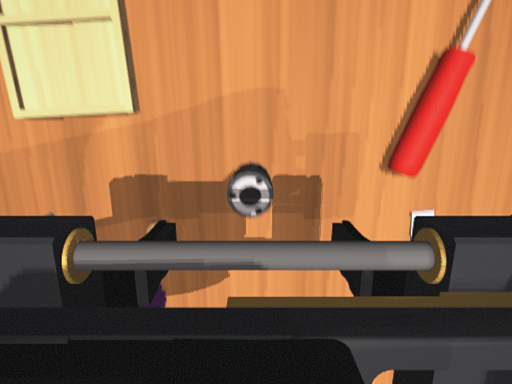

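The picture shows the small saw's top at (250,193). It was predicted at (247,193), so my measurement agrees to about 1–2 mm.

Emit:
carry_out(plan=[{"grip": 0,"dp": [-0.005,-0.013,0],"rotation": [0,0,-1]},{"grip": 0,"dp": [0,0,0],"rotation": [0,0,0]},{"grip": 0,"dp": [0,0,0.02],"rotation": [0,0,0]},{"grip": 0,"dp": [0,0,0.01],"rotation": [0,0,0]},{"grip": 0,"dp": [0,0,0],"rotation": [0,0,0]}])

```text
time_s: 2.03
tool_pos: [0.6042, 0.2013, 0.0766]
tool_rot: [179.7, 0.4, 0.3]
force: [-0.9, 0.2, 0.1]
grip_width: 0.0871
```

Emit:
carry_out(plan=[{"grip": 0,"dp": [0.003,0.0015,0.03],"rotation": [0,0,0]},{"grip": 0,"dp": [0,0,0.025],"rotation": [0,0,0]},{"grip": 0,"dp": [0,0,0.008],"rotation": [0,0,0]},{"grip": 0,"dp": [0,0,0],"rotation": [0,0,0]},{"grip": 0,"dp": [0,0,0],"rotation": [0,0,0]}])

```text
time_s: 2.45
tool_pos: [0.6061, 0.2051, 0.0154]
tool_rot: [179.9, 0.3, 0.7]
force: [-0.1, 0.1, 0.2]
grip_width: 0.0872
```

Emit:
carry_out(plan=[{"grip": 1,"dp": [0,0,0],"rotation": [0,0,0]},{"grip": 1,"dp": [0,0,0],"rotation": [0,0,0]},{"grip": 1,"dp": [0,0,0],"rotation": [0,0,0]},{"grip": 1,"dp": [0,0,0],"rotation": [0,0,0]},{"grip": 1,"dp": [0,0,0],"rotation": [0,0,0]},{"grip": 1,"dp": [0,0,0],"rotation": [0,0,0]}])

```text
time_s: 2.95
tool_pos: [0.6098, 0.2069, 0.0222]
tool_rot: [-179.9, -0.2, 0.8]
force: [-0.5, 0.6, -0.2]
grip_width: 0.055
```

Emit:
carry_out(plan=[{"grip": 0.37,"dp": [-0.002,0.006,0.008],"rotation": [0,0,0]},{"grip": 0.37,"dp": [0,0,0.002],"rotation": [0,0,0]},{"grip": 0.37,"dp": [0,0,0.001],"rotation": [0,0,0]}])

```text
time_s: 3.2
tool_pos: [0.6084, 0.2004, 0.0112]
tool_rot: [-179.8, -0.3, 0.8]
force: [0.8, -0.3, 0.0]
grip_width: 0.0547
```

Emit:
carry_out(plan=[{"grip": 1,"dp": [0,0,0.001],"rotation": [0,0,0]},{"grip": 1,"dp": [0,0,0.001],"rotation": [0,0,0]},{"grip": 1,"dp": [0,0,0.001],"rotation": [0,0,0]},{"grip": 1,"dp": [0,0,0.001],"rotation": [0,0,0]},{"grip": 1,"dp": [0,0,0.001],"rotation": [0,0,0]},{"grip": 1,"dp": [0,0,0],"rotation": [0,0,0]}])

```text
time_s: 3.7
tool_pos: [0.608, 0.1996, 0.0055]
tool_rot: [-179.9, -0.2, 0.7]
force: [-0.0, 0.7, -0.3]
grip_width: 0.0335
```

Emit:
carry_out(plan=[{"grip": 1,"dp": [0,0,-0.035],"rotation": [0,0,0]},{"grip": 1,"dp": [0,0,-0.035],"rotation": [0,0,0]},{"grip": 1,"dp": [-0.0287,-0.0188,0],"rotation": [0,0,0]},{"grip": 1,"dp": [-0.0287,-0.0188,0],"rotation": [0,0,0]},{"grip": 1,"dp": [-0.0287,-0.0188,0],"rotation": [0,0,0]},{"grip": 1,"dp": [-0.0287,-0.0188,0],"rotation": [0,0,0]},{"grip": 1,"dp": [-0.02,-0.012,0],"rotation": [0,0,0]},{"grip": 1,"dp": [0,0,0],"rotation": [0,0,0]}])

```text
time_s: 4.37
tool_pos: [0.4677, 0.2857, 0.0761]
tool_rot: [-180.0, -0.2, 0.4]
force: [-1.3, 0.2, -1.9]
grip_width: 0.0337
```

Emit:
carry_out(plan=[{"grip": 1,"dp": [-0.003,-0.007,0.01],"rotation": [0,0,0]},{"grip": 1,"dp": [0,0,0.02],"rotation": [0,0,0]},{"grip": 1,"dp": [0,0,0.015],"rotation": [0,0,0]},{"grip": 1,"dp": [0,0,0.004],"rotation": [0,0,0]},{"grip": 1,"dp": [0,0,0.0],"rotation": [0,0,0]}])

```text
time_s: 4.78
tool_pos: [0.4653, 0.2953, 0.0241]
tool_rot: [-179.9, -0.4, 0.5]
force: [0.4, -0.5, -1.2]
grip_width: 0.0334
```

Emit:
carry_out(plan=[{"grip": 1,"dp": [0,0,0.004],"rotation": [0,0,0]},{"grip": 1,"dp": [0,0,0.002],"rotation": [0,0,0]},{"grip": 1,"dp": [0,0,0.002],"rotation": [0,0,0]},{"grip": 1,"dp": [0,0,0.001],"rotation": [0,0,0]}])

```text
time_s: 5.12
tool_pos: [0.4674, 0.2943, 0.0153]
tool_rot: [-179.9, -0.4, 0.3]
force: [-4.2, -1.4, 8.4]
grip_width: 0.0338
```

Emit:
carry_out(plan=[{"grip": 0.45,"dp": [0,0,-0.001],"rotation": [0,0,0]},{"grip": 0.45,"dp": [0,0,0],"rotation": [0,0,0]},{"grip": 0.45,"dp": [0,0,0],"rotation": [0,0,0]},{"grip": 0.4,"dp": [0,0,-0.01],"rotation": [0,0,0]},{"grip": 0.2,"dp": [0,0,-0.03],"rotation": [0,0,0]},{"grip": 0,"dp": [0,0,-0.035],"rotation": [0,0,0]},{"grip": 0,"dp": [0,0,-0.02],"rotation": [0,0,0]},{"grip": 0,"dp": [0,0,0],"rotation": [0,0,0]}])

```text
time_s: 5.78
tool_pos: [0.4677, 0.2934, 0.1183]
tool_rot: [-179.9, -0.5, 0.2]
force: [1.1, 0.5, 0.1]
grip_width: 0.071
```

Emit:
carry_out(plan=[{"grip": 0,"dp": [-0.003,0.038,0],"rotation": [0,0,0]},{"grip": 0,"dp": [-0.003,0.038,0],"rotation": [0,0,0]},{"grip": 0,"dp": [-0.003,0.038,0],"rotation": [0,0,0]},{"grip": 0,"dp": [-0.003,0.038,0],"rotation": [0,0,0]},{"grip": 0,"dp": [-0.003,0.038,0],"rotation": [0,0,0]},{"grip": 0,"dp": [-0.003,0.038,0],"rotation": [0,0,0]},{"grip": 0,"dp": [-0.003,0.038,0],"rotation": [0,0,0]},{"grip": 0,"dp": [0,0.02,0],"rotation": [0,0,0]}])

```text
time_s: 6.45
tool_pos: [0.4497, 0.005, 0.1201]
tool_rot: [-179.3, -1.1, 1.0]
force: [-0.6, 0.0, 0.1]
grip_width: 0.0872
```

Emit:
carry_out(plan=[{"grip": 0,"dp": [0,0,0],"rotation": [0,0,0]},{"grip": 0,"dp": [0,0,0],"rotation": [0,0,0]}])

```text
time_s: 6.62
tool_pos: [0.4492, -0.0007, 0.1204]
tool_rot: [-179.2, -1.2, 0.5]
force: [0.2, -0.4, 0.2]
grip_width: 0.087
```

Run:
```python
from h import *
p=env.camera_params('wrist'); im=env.read_camera('wrist')[:,:,::-1]
print(w2px('wrist',[.4456,-.0127,.055],p),w2px('wrist',[.4674,.2943,.065],p))
cv2.imwrite('pics/w2.png',im)
plan([.4456,-.0127,.076],0,step=.02)
```

```text
[247.40769154 221.25631502] [ 291.17373944 -333.93691587]
n 3 |d| 0.0461781281853174
{"grip":0,"dp":[-0.0016, 0.0042, 0.0147],"rotation":[-0.2, -0.4, 0.2]},{"grip":0,"dp":[-0.0014, 0.0042, 0.0148],"rotation":[-0.2, -0.4, 0.2]},{"grip":0,"dp":[-0.0013, 0.0041, 0.0148],"rotation":[-0.2, -0.4, 0.2]},
```

View pics/w2.png

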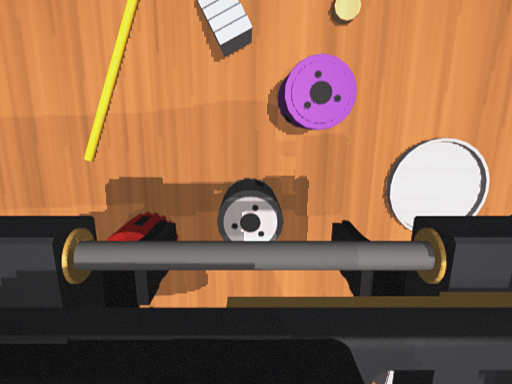

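The picture shows the grey saw's hole at (250,222), against (247,221) predicted. The red one sits clear to the left at (145,230). The small step block's tall end faces -y, as I assumed.

Emit:
carry_out(plan=[{"grip": 0.2,"dp": [-0.0016,0.0042,0.0147],"rotation": [-0.2,-0.4,0.2]},{"grip": 0.2,"dp": [-0.0014,0.0042,0.0148],"rotation": [-0.2,-0.4,0.2]},{"grip": 0.2,"dp": [-0.0013,0.0041,0.0148],"rotation": [-0.2,-0.4,0.2]},{"grip": 0.2,"dp": [0,0,0],"rotation": [0,0,0]}])

```text
time_s: 7.0
tool_pos: [0.4475, -0.0065, 0.0757]
tool_rot: [-179.7, -0.1, 0.4]
force: [-0.8, 0.0, -0.4]
grip_width: 0.072
```

Emit:
carry_out(plan=[{"grip": 0.2,"dp": [-0.001,0.006,0.005],"rotation": [-0.2,0,0]},{"grip": 0.2,"dp": [0,0,0.025],"rotation": [0,0,0]},{"grip": 0.2,"dp": [0,0,0.022],"rotation": [0,0,0]},{"grip": 0.2,"dp": [0,0,0.006],"rotation": [0,0,0]},{"grip": 0.2,"dp": [0,0,0],"rotation": [0,0,0]}])

```text
time_s: 7.42
tool_pos: [0.4498, -0.0074, 0.018]
tool_rot: [-179.9, -0.4, 1.0]
force: [-0.3, -0.4, 0.3]
grip_width: 0.0696
```

Emit:
carry_out(plan=[{"grip": 0.2,"dp": [-0.0035,0.005,0.006],"rotation": [0,0,0.5]},{"grip": 0.2,"dp": [0,0,0.001],"rotation": [0,0,0]}])

```text
time_s: 7.58
tool_pos: [0.4471, -0.012, 0.0119]
tool_rot: [-179.9, -0.5, 0.6]
force: [-0.3, -0.2, -0.7]
grip_width: 0.0695
```

Emit:
carry_out(plan=[{"grip": 1,"dp": [0,0,0],"rotation": [0,0,0]},{"grip": 1,"dp": [0,0,0],"rotation": [0,0,0]},{"grip": 1,"dp": [0,0,0],"rotation": [0,0,0]},{"grip": 1,"dp": [0,0,0],"rotation": [0,0,0]},{"grip": 1,"dp": [0,0,0],"rotation": [0,0,0]}])

```text
time_s: 8.0
tool_pos: [0.4491, -0.0117, 0.0146]
tool_rot: [-179.8, -0.8, 0.5]
force: [0.2, -0.2, -1.8]
grip_width: 0.0518
```

Emit:
carry_out(plan=[{"grip": 1,"dp": [0,0,-0.035],"rotation": [0,0,0]},{"grip": 1,"dp": [0,0,-0.035],"rotation": [0,0,0]},{"grip": 1,"dp": [0,-0.01,-0.025],"rotation": [0,0,0]},{"grip": 1,"dp": [0,-0.038,0],"rotation": [0,0,0]},{"grip": 1,"dp": [0.002,-0.038,0],"rotation": [0,0,0]},{"grip": 1,"dp": [0.002,-0.038,0],"rotation": [0,0,0]},{"grip": 1,"dp": [0.002,-0.038,0],"rotation": [0,0,0]},{"grip": 1,"dp": [0.002,-0.038,0],"rotation": [0,0,0]}])

```text
time_s: 8.67
tool_pos: [0.4556, 0.1852, 0.1154]
tool_rot: [-179.7, -0.8, -0.7]
force: [1.0, 0.7, -1.0]
grip_width: 0.0516
```

Emit:
carry_out(plan=[{"grip": 1,"dp": [0.002,-0.038,0],"rotation": [0,0,0]},{"grip": 1,"dp": [0.002,-0.038,0],"rotation": [0,0,0]},{"grip": 1,"dp": [0,-0.038,0],"rotation": [0,0,0]},{"grip": 1,"dp": [0,-0.038,0],"rotation": [0,0,0]},{"grip": 1,"dp": [0,-0.01,0],"rotation": [0,0,0]},{"grip": 1,"dp": [0,0,0],"rotation": [0,0,0]}])

```text
time_s: 9.17
tool_pos: [0.457, 0.3657, 0.1153]
tool_rot: [-179.5, -0.7, -0.0]
force: [-0.2, 0.4, -2.1]
grip_width: 0.0517
```

Emit:
carry_out(plan=[{"grip": 1,"dp": [0.004,-0.006,0.015],"rotation": [-0.4,-0.7,0]},{"grip": 1,"dp": [0,0,0.03],"rotation": [0,0,0]},{"grip": 1,"dp": [0,0,0.025],"rotation": [0,0,0]},{"grip": 1,"dp": [0,0,0.01],"rotation": [0,0,0]},{"grip": 1,"dp": [0,0,0],"rotation": [0,0,0]}])

```text
time_s: 9.58
tool_pos: [0.4623, 0.3696, 0.0337]
tool_rot: [-179.9, -0.1, 0.0]
force: [-0.8, -0.2, -1.0]
grip_width: 0.0515
```

Emit:
carry_out(plan=[{"grip": 1,"dp": [0,-0.002,0.004],"rotation": [0,0,0]},{"grip": 1,"dp": [0,0,0.003],"rotation": [0,0,0]},{"grip": 1,"dp": [0,0,0.002],"rotation": [0,0,0]}])

```text
time_s: 9.83
tool_pos: [0.4639, 0.3696, 0.0263]
tool_rot: [-179.9, -0.2, -0.2]
force: [0.6, 0.1, -2.2]
grip_width: 0.0516
```

Emit:
carry_out(plan=[{"grip": 1,"dp": [0,0,0.002],"rotation": [0,0,0]},{"grip": 1,"dp": [0,0,0.0015],"rotation": [0,0,0]}])

```text
time_s: 10.0
tool_pos: [0.4652, 0.3701, 0.0245]
tool_rot: [-179.8, -0.3, -0.2]
force: [0.5, -0.0, -1.6]
grip_width: 0.0517
```

Emit:
carry_out(plan=[{"grip": 1,"dp": [-0.001,0,0.0015],"rotation": [0,0,0]},{"grip": 1,"dp": [0,0,0.001],"rotation": [0,0,0]}])

```text
time_s: 10.17
tool_pos: [0.4653, 0.3702, 0.0243]
tool_rot: [-179.7, -0.4, -0.2]
force: [-3.4, -2.8, 4.8]
grip_width: 0.0516
```

Emit:
carry_out(plan=[{"grip": 0.2,"dp": [0,0,0],"rotation": [0,0,0]},{"grip": 0.2,"dp": [0,0,0],"rotation": [0,0,0]},{"grip": 0.2,"dp": [0,0,0],"rotation": [0,0,0]},{"grip": 0.2,"dp": [0,0,-0.01],"rotation": [0,0,0]},{"grip": 0.2,"dp": [0,0,-0.035],"rotation": [0,0,0]},{"grip": 0.1,"dp": [0,0,-0.035],"rotation": [0,0,0]},{"grip": 0.1,"dp": [0,0,-0.015],"rotation": [0,0,0]},{"grip": 0.1,"dp": [0,0,0],"rotation": [0,0,0]}])

```text
time_s: 10.83
tool_pos: [0.4641, 0.3705, 0.1243]
tool_rot: [-179.7, -0.4, -0.2]
force: [0.1, -0.2, 0.3]
grip_width: 0.0768
```

Run:
```python
from h import *
a=np.radians(-62.5); g=[.4236+.004*np.cos(a),.1424+.004*np.sin(a)]; print(g)
plan([*g,.12],27.5,g=.1)
```

```text
[np.float64(0.4254469944529401), np.float64(0.1388519566672871)]
n 6 |d| 0.2348447309643653
{"grip":0.1,"dp":[-0.0063, 0.0386, 0.0005],"rotation":[-0.0, -0.1, -4.6]},{"grip":0.1,"dp":[-0.0094, 0.038, 0.0005],"rotation":[-0.0, -0.1, -4.6]},{"grip":0.1,"dp":[-0.0124, 0.0371, 0.0005],"rotation":[-0.0, -0.1, -4.6]},{"grip":0.1,"dp":[-0.0154, 0.036, 0.0006],"rotation":[-0.0, -0.1, -4.6]},{"grip":0.1,"dp":[-0.0182, 0.0346, 0.0006],"rotation":[-0.0, -0.1, -4.6]},{"grip":0.1,"dp":[-0.0209, 0.0331, 0.0007],"rotation":[-0.0, -0.1, -4.6]},
```

Emit:
carry_out(plan=[{"grip": 0.3,"dp": [-0.0063,0.0386,0.0005],"rotation": [0,-0.1,-4.6]},{"grip": 0.3,"dp": [-0.0094,0.038,0.0005],"rotation": [0,-0.1,-4.6]},{"grip": 0.3,"dp": [-0.0124,0.0371,0.0005],"rotation": [0,-0.1,-4.6]},{"grip": 0.3,"dp": [-0.0154,0.036,0.0006],"rotation": [0,-0.1,-4.6]},{"grip": 0.3,"dp": [-0.0182,0.0346,0.0006],"rotation": [0,-0.1,-4.6]},{"grip": 0.3,"dp": [-0.016,0.025,0.0007],"rotation": [0,-0.1,-4.6]},{"grip": 0.3,"dp": [0,0,0],"rotation": [0,0,0]},{"grip": 0.3,"dp": [0,0,0],"rotation": [0,0,0]}])

```text
time_s: 11.5
tool_pos: [0.4257, 0.1427, 0.1162]
tool_rot: [-179.5, -0.1, 29.1]
force: [0.7, -0.1, -1.0]
grip_width: 0.061
```

Run:
```python
from h import *
plan([.4254,.1389,.065],27.5,g=.3,step=.02)
p=env.camera_params('wrist'); im=env.read_camera('wrist')[:,:,::-1]
a=np.radians(-62.5);c=np.array([.4236,.1424]);x=np.array([np.cos(a),np.sin(a)]);y=np.array([-x[1],x[0]])
im=im.copy()
for q in[(25,13,.044),(25,-13,.044),(-25,-13,.02),(-25,13,.02)]:
    P=w2px('wrist',[*(c+x*q[0]/1e3+y*q[1]/1e3),q[2]],p); print(P); cv2.drawMarker(im,tuple(int(v) for v in P),(255,0,255),0,6)
cv2.imwrite('pics/w3.png',im)
```

```text
n 3 |d| 0.05129876259328448
{"grip":0.3,"dp":[-0.0008, 0.0012, 0.017],"rotation":[-0.2, -0.0, 0.5]},{"grip":0.3,"dp":[-0.0007, 0.0012, 0.017],"rotation":[-0.2, -0.0, 0.5]},{"grip":0.3,"dp":[-0.0007, 0.0011, 0.017],"rotation":[-0.2, -0.0, 0.5]},
[266.62541508 233.23627841]
[234.57492557 232.41041397]
[237.01968772 166.85770516]
[267.63845972 167.70041195]
```

View pics/w3.png

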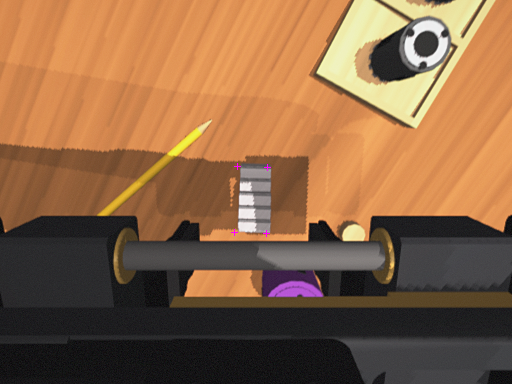

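The picture shows the small step block at (254,199), within 3 px of the corners I marked. The small saw is standing in the small bay.

Emit:
carry_out(plan=[{"grip": 0.3,"dp": [-0.0003,0.0012,0.017],"rotation": [-0.2,0,0.3]},{"grip": 0.3,"dp": [-0.0003,0.0012,0.017],"rotation": [-0.2,0,0.3]},{"grip": 0.3,"dp": [-0.0003,0.001,0.017],"rotation": [-0.2,0,0.3]},{"grip": 0.3,"dp": [0,0,0.02],"rotation": [0,0,0]},{"grip": 0.3,"dp": [0,0,0.02],"rotation": [0,0,0]},{"grip": 0.3,"dp": [0,0,0.007],"rotation": [0,0,0]},{"grip": 0.3,"dp": [0,0,0.002],"rotation": [0,0,0]}])

```text
time_s: 12.13
tool_pos: [0.4298, 0.1491, 0.0127]
tool_rot: [179.8, -0.5, 28.6]
force: [-0.6, -0.4, -0.1]
grip_width: 0.061
```

```bash
python3 -c "
from h import *
print(env.get_obs()['force'])
plan([.4254,.1389,.009],27.5,g=.3,step=.03)"
```

```text
[-0.58435588 -0.40139111 -0.08882889]
n 1 |d| 0.011730964628515493
{"grip":0.3,"dp":[-0.0088, 0.0069, 0.0037],"rotation":[0.2, -0.5, 1.1]},
```

Emit:
carry_out(plan=[{"grip": 0.3,"dp": [-0.008,0.0069,0.003],"rotation": [0.2,-0.5,0]},{"grip": 0.3,"dp": [0,0,0],"rotation": [0,0,0]}])

```text
time_s: 12.3
tool_pos: [0.4256, 0.1399, 0.0092]
tool_rot: [180.0, 0.2, 28.7]
force: [0.0, -1.3, -0.4]
grip_width: 0.061
```

Emit:
carry_out(plan=[{"grip": 1,"dp": [0,0,0],"rotation": [0,0,0]},{"grip": 1,"dp": [0,0,0],"rotation": [0,0,0]},{"grip": 1,"dp": [0,0,0],"rotation": [0,0,0]},{"grip": 1,"dp": [0,0,0],"rotation": [0,0,0]},{"grip": 1,"dp": [0,0,0],"rotation": [0,0,0]},{"grip": 1,"dp": [0,0,0],"rotation": [0,0,0]},{"grip": 1,"dp": [0,0,0],"rotation": [0,0,0]}], force=40)

```text
time_s: 12.88
tool_pos: [0.4287, 0.1411, 0.0131]
tool_rot: [-180.0, -0.3, 28.6]
force: [0.8, 0.5, -2.4]
grip_width: 0.0255
```

Emit:
carry_out(plan=[{"grip": 1,"dp": [0,0,-0.03],"rotation": [0,0,0]},{"grip": 1,"dp": [0,0,-0.035],"rotation": [0,0,0]},{"grip": 1,"dp": [0,0,-0.025],"rotation": [0,0,0]},{"grip": 1,"dp": [0,0,0],"rotation": [0,0,0]}])

```text
time_s: 13.22
tool_pos: [0.4241, 0.1388, 0.1022]
tool_rot: [180.0, 0.4, 28.6]
force: [1.6, 0.4, -3.0]
grip_width: 0.0258
```

```bash
python3 -c "
from h import *
plan([.4735,-.3015,.108],81,g=1,step=.038)"
```

```text
n 12 |d| 0.44310778353349495
{"grip":1,"dp":[-0.014, 0.0342, -0.0004],"rotation":[-0.0, 0.0, -4.4]},{"grip":1,"dp":[-0.0165, 0.033, -0.0004],"rotation":[-0.0, 0.0, -4.4]},{"grip":1,"dp":[-0.019, 0.0317, -0.0004],"rotation":[-0.0, 0.0, -4.4]},{"grip":1,"dp":[-0.0213, 0.0301, -0.0004],"rotation":[-0.0, 0.0, -4.4]},{"grip":1,"dp":[-0.0236, 0.0284, -0.0004],"rotation":[-0.0, 0.0, -4.4]},{"grip":1,"dp":[-0.0257, 0.0265, -0.0004],"rotation":[-0.0, 0.0, -4.4]},{"grip":1,"dp":[-0.0276, 0.0245, -0.0004],"rotation":[-0.0, 0.0, -4.4]},{"grip":1,"dp":[-0.0294, 0.0223, -0.0004],"rotation":[-0.0, 0.0, -4.4]},
{"grip":1,"dp":[-0.031, 0.02, -0.0004],"rotation":[-0.0, 0.0, -4.4]},{"grip":1,"dp":[-0.0324, 0.0176, -0.0004],"rotation":[-0.0, 0.0, -4.4]},{"grip":1,"dp":[-0.0337, 0.0151, -0.0004],"rotation":[-0.0, 0.0, -4.4]},{"grip":1,"dp":[-0.0347, 0.0125, -0.0005],"rotation":[-0.0, 0.0, -4.4]},
```

Emit:
carry_out(plan=[{"grip": 1,"dp": [-0.014,0.0342,0],"rotation": [0,0,-4.4]},{"grip": 1,"dp": [-0.0165,0.033,0],"rotation": [0,0,-4.4]},{"grip": 1,"dp": [-0.019,0.0317,0],"rotation": [0,0,-4.4]},{"grip": 1,"dp": [-0.0213,0.03,0],"rotation": [0,0,-4.4]},{"grip": 1,"dp": [-0.0236,0.0284,0],"rotation": [0,0,-4.4]},{"grip": 1,"dp": [-0.0257,0.0265,0],"rotation": [0,0,-4.4]},{"grip": 1,"dp": [-0.0276,0.0245,0],"rotation": [0,0,-4.4]},{"grip": 1,"dp": [-0.0294,0.0223,0],"rotation": [0,0,-4.4]}])

```text
time_s: 13.88
tool_pos: [0.4583, -0.1524, 0.0952]
tool_rot: [-179.4, 0.1, 66.4]
force: [1.1, -0.2, -2.9]
grip_width: 0.0257
```

Emit:
carry_out(plan=[{"grip": 1,"dp": [-0.031,0.02,0],"rotation": [0,0,-4.4]},{"grip": 1,"dp": [-0.0324,0.0176,0],"rotation": [0,0,-4.4]},{"grip": 1,"dp": [-0.0337,0.0151,0],"rotation": [0,0,-4.4]},{"grip": 1,"dp": [-0.02,0.008,0],"rotation": [0,0,-4.4]},{"grip": 1,"dp": [0,0,0],"rotation": [0,0,0]},{"grip": 1,"dp": [0,0,0],"rotation": [0,0,0]}])

```text
time_s: 14.38
tool_pos: [0.4736, -0.2961, 0.0859]
tool_rot: [-178.8, 0.3, 84.2]
force: [-0.3, 0.7, -2.9]
grip_width: 0.0258
```

```bash
python3 -c "
from h import *
plan([.4735,-.3015,.04],81,g=1,step=.025)"
```

```text
n 2 |d| 0.046181238003693205
{"grip":1,"dp":[-0.0026, 0.0007, 0.0229],"rotation":[-0.6, 0.2, 1.6]},{"grip":1,"dp":[-0.0026, 0.0006, 0.0229],"rotation":[-0.6, 0.2, 1.6]},
```

Emit:
carry_out(plan=[{"grip": 1,"dp": [-0.0026,0.0007,0.0229],"rotation": [-0.6,0.2,1.6]},{"grip": 1,"dp": [-0.0026,0.0006,0.0229],"rotation": [-0.6,0.2,1.6]},{"grip": 1,"dp": [0,0,0.01],"rotation": [0,0,0]},{"grip": 1,"dp": [0,0,0.002],"rotation": [0,0,0]},{"grip": 1,"dp": [0,0,0],"rotation": [0,0,0]}])

```text
time_s: 14.8
tool_pos: [0.4717, -0.2958, 0.0222]
tool_rot: [-179.7, -0.3, 81.0]
force: [0.9, 0.1, -2.7]
grip_width: 0.0253
```

```bash
python3 -c "
from h import *
plan([.4735,-.3015,.022],81,g=1,step=.025)"
```

```text
n 1 |d| 0.005978565323785287
{"grip":1,"dp":[-0.0054, 0.0026, 0.0002],"rotation":[-0.3, -0.3, -0.0]},
```

Emit:
carry_out(plan=[{"grip": 1,"dp": [-0.004,0.0026,0.001],"rotation": [-0.3,-0.3,0]},{"grip": 1,"dp": [0,0,0.002],"rotation": [0,0,0]},{"grip": 1,"dp": [0,0,0.0015],"rotation": [0,0,0]}])

```text
time_s: 15.05
tool_pos: [0.4756, -0.2984, 0.0191]
tool_rot: [179.9, 0.0, 81.2]
force: [-4.9, 2.5, 7.6]
grip_width: 0.0258
```

Emit:
carry_out(plan=[{"grip": 0.5,"dp": [0,0,0],"rotation": [0,0,0]},{"grip": 0.5,"dp": [0,0,0],"rotation": [0,0,0]},{"grip": 0.5,"dp": [0,0,0],"rotation": [0,0,0]},{"grip": 0.5,"dp": [0,0,-0.01],"rotation": [0,0,0]},{"grip": 0.4,"dp": [0,0,-0.035],"rotation": [0,0,0]},{"grip": 0.3,"dp": [0,0,-0.035],"rotation": [0,0,0]},{"grip": 0.3,"dp": [0,0,-0.02],"rotation": [0,0,0]},{"grip": 0.3,"dp": [0,0,0],"rotation": [0,0,0]}])

```text
time_s: 15.72
tool_pos: [0.4779, -0.3007, 0.1295]
tool_rot: [179.5, 0.2, 81.2]
force: [-0.4, 0.0, -0.4]
grip_width: 0.0584
```

```bash
python3 -c "
from h import *
a=np.radians(-7.6); g=[.6182+.006*np.cos(a),-.2037+.006*np.sin(a)]; print(g)
plan([*g,.12],82.4,g=.3)"
```

```text
[np.float64(0.6241472932415092), np.float64(-0.2044935383415427)]
n 5 |d| 0.17529322428920605
{"grip":0.3,"dp":[0.0235, 0.0259, 0.0021],"rotation":[0.1, 0.0, -0.2]},{"grip":0.3,"dp":[0.0234, 0.026, 0.002],"rotation":[0.1, 0.0, -0.2]},{"grip":0.3,"dp":[0.0233, 0.0261, 0.002],"rotation":[0.1, 0.0, -0.2]},{"grip":0.3,"dp":[0.0232, 0.0262, 0.002],"rotation":[0.1, 0.0, -0.2]},{"grip":0.3,"dp":[0.0231, 0.0263, 0.0019],"rotation":[0.1, 0.0, -0.2]},
```

Emit:
carry_out(plan=[{"grip": 0.3,"dp": [0.0235,0.026,0.002],"rotation": [0.1,0,-0.2]},{"grip": 0.3,"dp": [0.0234,0.026,0.002],"rotation": [0.1,0,-0.2]},{"grip": 0.3,"dp": [0.0233,0.026,0.002],"rotation": [0.1,0,-0.2]},{"grip": 0.3,"dp": [0.0232,0.026,0.002],"rotation": [0.1,0,-0.2]},{"grip": 0.3,"dp": [0.013,0.016,0],"rotation": [0,0,-0.2]},{"grip": 0.3,"dp": [0,0,0],"rotation": [0,0,0]},{"grip": 0.3,"dp": [0,0,0],"rotation": [0,0,0]}])

```text
time_s: 16.3
tool_pos: [0.62, -0.2136, 0.1289]
tool_rot: [179.2, 0.1, 81.8]
force: [-0.7, -0.4, -0.3]
grip_width: 0.0608
```

Run:
```python
from h import *
plan([.6241,-.2045,.066],82.4,g=.3,step=.02)
p=env.camera_params('wrist'); im=env.read_camera('wrist')[:,:,::-1].copy()
a=np.radians(-7.6);c=np.array([.6182,-.2037]);x=np.array([np.cos(a),np.sin(a)]);y=np.array([-x[1],x[0]])
for q in[(32.5,16,.056),(32.5,-16,.056),(-32.5,-16,.02),(-32.5,16,.02)]:
    P=w2px('wrist',[*(c+x*q[0]/1e3+y*q[1]/1e3),q[2]],p); print(P); cv2.drawMarker(im,tuple(int(v) for v in P),(255,0,255),0,6)
cv2.imwrite('pics/w4.png',im)
```

```text
n 4 |d| 0.06365088545885808
{"grip":0.3,"dp":[0.0024, 0.0005, 0.0157],"rotation":[0.2, 0.0, -0.1]},{"grip":0.3,"dp":[0.0024, 0.0005, 0.0157],"rotation":[0.2, 0.0, -0.1]},{"grip":0.3,"dp":[0.0024, 0.0006, 0.0157],"rotation":[0.2, 0.0, -0.1]},{"grip":0.3,"dp":[0.0024, 0.0007, 0.0157],"rotation":[0.2, 0.0, -0.1]},
[286.24903588 236.60670863]
[247.12142362 236.93683627]
[246.91184784 152.01494393]
[283.39792409 151.65508576]
```

View pics/w4.png

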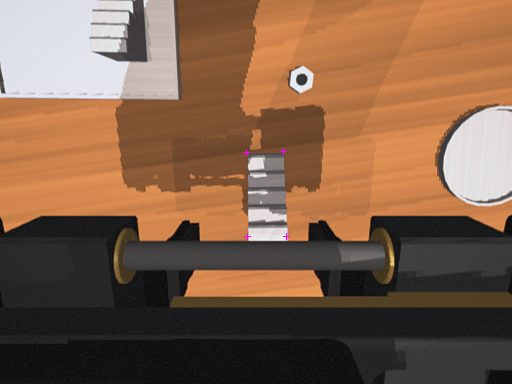

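The marked corners fit the large step block to 1–2 px, at (267,195). The small block is upright in the tray at (112,28).

Emit:
carry_out(plan=[{"grip": 0.3,"dp": [0.0024,0.0006,0.0157],"rotation": [0.2,0,-0.1]},{"grip": 0.3,"dp": [0.0024,0.0006,0.0157],"rotation": [0.2,0,-0.1]},{"grip": 0.3,"dp": [0.0024,0.0006,0.0157],"rotation": [0.2,0,-0.1]},{"grip": 0.3,"dp": [0.002,0.0006,0.0157],"rotation": [0.2,0,-0.1]},{"grip": 0.3,"dp": [0,0,0],"rotation": [0,0,0]}])

```text
time_s: 16.77
tool_pos: [0.62, -0.2082, 0.0599]
tool_rot: [-179.9, 0.1, 81.8]
force: [-0.6, 1.2, -0.4]
grip_width: 0.0608
```

```bash
python3 -c "
from h import *
plan([.6241,-.2045,.011],82.4,g=.3,step=.02)"
```

```text
n 3 |d| 0.04921239445770301
{"grip":0.3,"dp":[0.0014, 0.0012, 0.0163],"rotation":[-0.0, 0.0, -0.2]},{"grip":0.3,"dp":[0.0014, 0.0012, 0.0163],"rotation":[-0.0, 0.0, -0.2]},{"grip":0.3,"dp":[0.0014, 0.0012, 0.0163],"rotation":[-0.0, 0.0, -0.2]},
```

Emit:
carry_out(plan=[{"grip": 0.3,"dp": [0.0014,0.0012,0.0163],"rotation": [0,0,-0.2]},{"grip": 0.3,"dp": [0.0014,0.0012,0.0163],"rotation": [0,0,-0.2]},{"grip": 0.3,"dp": [0.0014,0.0012,0.01],"rotation": [0,0,-0.2]},{"grip": 0.3,"dp": [0,0,0.002],"rotation": [0,0,0]},{"grip": 0.3,"dp": [0,0,0],"rotation": [0,0,0]}])

```text
time_s: 17.18
tool_pos: [0.6205, -0.2063, 0.0095]
tool_rot: [-179.5, 0.2, 82.2]
force: [-1.0, -0.6, -0.1]
grip_width: 0.0612
```

Emit:
carry_out(plan=[{"grip": 0.3,"dp": [0.002,0.003,0],"rotation": [-0.5,0,0]},{"grip": 1,"dp": [0,0,0],"rotation": [0,0,0]},{"grip": 1,"dp": [0,0,0],"rotation": [0,0,0]},{"grip": 1,"dp": [0,0,0],"rotation": [0,0,0]},{"grip": 1,"dp": [0,0,0],"rotation": [0,0,0]},{"grip": 1,"dp": [0,0,0],"rotation": [0,0,0]},{"grip": 1,"dp": [0,0,0],"rotation": [0,0,0]},{"grip": 1,"dp": [0,0,0],"rotation": [0,0,0]}], force=50)

```text
time_s: 17.85
tool_pos: [0.6262, -0.2052, 0.0134]
tool_rot: [179.6, 0.1, 82.2]
force: [0.2, 0.3, -3.0]
grip_width: 0.0317
```

Emit:
carry_out(plan=[{"grip": 1,"dp": [0,0,-0.025],"rotation": [0,0,0]},{"grip": 1,"dp": [0,0,-0.035],"rotation": [0,0,0]},{"grip": 1,"dp": [0,0,-0.03],"rotation": [0,0,0]},{"grip": 1,"dp": [0,0,0],"rotation": [0,0,0]}])

```text
time_s: 18.18
tool_pos: [0.6203, -0.2036, 0.0996]
tool_rot: [-179.6, 0.2, 82.2]
force: [2.0, -1.1, -3.3]
grip_width: 0.0314
```

```bash
python3 -c "
from h import *
plan([.4664,-.3733,.1],81,g=1,step=.035)"
```

```text
n 7 |d| 0.22905461551681117
{"grip":1,"dp":[-0.027, -0.0185, 0.0001],"rotation":[-0.1, 0.0, 0.2]},{"grip":1,"dp":[-0.0271, -0.0184, 0.0001],"rotation":[-0.1, 0.0, 0.2]},{"grip":1,"dp":[-0.0271, -0.0183, 0.0001],"rotation":[-0.1, 0.0, 0.2]},{"grip":1,"dp":[-0.0272, -0.0182, 0.0001],"rotation":[-0.1, 0.0, 0.2]},{"grip":1,"dp":[-0.0272, -0.0182, 0.0],"rotation":[-0.1, 0.0, 0.2]},{"grip":1,"dp":[-0.0273, -0.0181, 0.0],"rotation":[-0.1, 0.0, 0.2]},{"grip":1,"dp":[-0.0273, -0.018, -0.0],"rotation":[-0.1, 0.0, 0.2]},
```

Emit:
carry_out(plan=[{"grip": 1,"dp": [-0.027,-0.0185,0],"rotation": [-0.1,0,0.2]},{"grip": 1,"dp": [-0.027,-0.0184,0],"rotation": [-0.1,0,0.2]},{"grip": 1,"dp": [-0.027,-0.0183,0],"rotation": [-0.1,0,0.2]},{"grip": 1,"dp": [-0.027,-0.0182,0],"rotation": [-0.1,0,0.2]},{"grip": 1,"dp": [-0.027,-0.0182,0],"rotation": [-0.1,0,0.2]},{"grip": 1,"dp": [-0.025,-0.017,0],"rotation": [0,0,0.2]},{"grip": 1,"dp": [-0.01,-0.006,0],"rotation": [0,0,0]},{"grip": 1,"dp": [0,0,0],"rotation": [0,0,0]}])

```text
time_s: 18.85
tool_pos: [0.4733, -0.3543, 0.0885]
tool_rot: [-179.4, -0.1, 81.4]
force: [-1.0, -0.4, -5.2]
grip_width: 0.0317
```

```bash
python3 -c "
from h import *
plan([.4664,-.3733,.035],81,g=1,step=.025)"
```

```text
n 3 |d| 0.05720572836109024
{"grip":1,"dp":[-0.0067, -0.0012, 0.0178],"rotation":[-0.2, -0.0, 0.1]},{"grip":1,"dp":[-0.0066, -0.0012, 0.0178],"rotation":[-0.2, -0.0, 0.1]},{"grip":1,"dp":[-0.0066, -0.0013, 0.0178],"rotation":[-0.2, -0.0, 0.1]},
```

Emit:
carry_out(plan=[{"grip": 1,"dp": [-0.018,-0.003,0.002],"rotation": [-0.5,0,0.3]},{"grip": 1,"dp": [-0.002,0,0.015],"rotation": [-0.1,0,0]},{"grip": 1,"dp": [0,0,0.02],"rotation": [0,0,0]},{"grip": 1,"dp": [0,0,0.015],"rotation": [0,0,0]},{"grip": 1,"dp": [0,0,0.003],"rotation": [0,0,0]},{"grip": 1,"dp": [0,0,0],"rotation": [0,0,0]}])

```text
time_s: 19.35
tool_pos: [0.4691, -0.3675, 0.0257]
tool_rot: [-179.8, -0.4, 81.2]
force: [0.2, -0.7, -4.3]
grip_width: 0.0317
```

```bash
python3 -c "
from h import *
plan([.4664,-.3733,.024],81,g=1,step=.025)"
```

```text
n 1 |d| 0.006631844331159219
{"grip":1,"dp":[-0.0062, -0.0017, 0.0016],"rotation":[-0.2, -0.4, 0.2]},
```

Emit:
carry_out(plan=[{"grip": 1,"dp": [-0.004,-0.001,0.002],"rotation": [-0.2,-0.4,0.2]},{"grip": 1,"dp": [0,0,0.002],"rotation": [0,0,0]},{"grip": 1,"dp": [0,0,0.001],"rotation": [0,0,0]}])

```text
time_s: 19.6
tool_pos: [0.4696, -0.3693, 0.0205]
tool_rot: [180.0, -0.1, 81.2]
force: [-0.2, 1.2, -4.3]
grip_width: 0.0317
```

Emit:
carry_out(plan=[{"grip": 1,"dp": [0,0,0.0015],"rotation": [0,0,0]},{"grip": 1,"dp": [0,0,0.001],"rotation": [0,0,0]}])

```text
time_s: 19.77
tool_pos: [0.4703, -0.3695, 0.0194]
tool_rot: [179.9, -0.1, 81.3]
force: [-3.6, 2.2, 2.9]
grip_width: 0.0318
```

Emit:
carry_out(plan=[{"grip": 0.45,"dp": [0,0,0],"rotation": [0,0,0]},{"grip": 0.45,"dp": [0,0,0],"rotation": [0,0,0]},{"grip": 0.45,"dp": [0,0,0],"rotation": [0,0,0]},{"grip": 0.45,"dp": [0,0,-0.01],"rotation": [0,0,0]},{"grip": 0.4,"dp": [0,0,-0.035],"rotation": [0,0,0]},{"grip": 0.2,"dp": [0,0,-0.035],"rotation": [0,0,0]},{"grip": 0.2,"dp": [0,0,-0.02],"rotation": [0,0,0]},{"grip": 0.2,"dp": [0,0,0],"rotation": [0,0,0]}])

```text
time_s: 20.43
tool_pos: [0.4725, -0.3727, 0.1298]
tool_rot: [179.4, 0.2, 81.1]
force: [0.2, -0.2, 1.1]
grip_width: 0.0636
```

```bash
python3 -c "
from h import *
plan([.436,-.1478,.12],0,g=.2,step=.035)"
```

```text
n 12 |d| 0.22801670615023484
{"grip":0.2,"dp":[0.0181, -0.0059, 0.0007],"rotation":[0.1, -0.0, 6.8]},{"grip":0.2,"dp":[0.0172, -0.008, 0.0007],"rotation":[0.1, -0.0, 6.8]},{"grip":0.2,"dp":[0.0162, -0.0099, 0.0007],"rotation":[0.1, -0.0, 6.8]},{"grip":0.2,"dp":[0.0149, -0.0118, 0.0007],"rotation":[0.1, -0.0, 6.8]},{"grip":0.2,"dp":[0.0134, -0.0135, 0.0007],"rotation":[0.1, -0.0, 6.8]},{"grip":0.2,"dp":[0.0117, -0.0149, 0.0007],"rotation":[0.1, -0.0, 6.8]},{"grip":0.2,"dp":[0.0099, -0.0162, 0.0007],"rotation":[0.1, -0.0, 6.8]},{"grip":0.2,"dp":[0.0079, -0.0173, 0.0007],"rotation":[0.1, -0.0, 6.8]},
{"grip":0.2,"dp":[0.0058, -0.0181, 0.0007],"rotation":[0.1, -0.0, 6.8]},{"grip":0.2,"dp":[0.0036, -0.0186, 0.0008],"rotation":[0.1, -0.0, 6.8]},{"grip":0.2,"dp":[0.0014, -0.0189, 0.0008],"rotation":[0.1, -0.0, 6.8]},{"grip":0.2,"dp":[-0.0008, -0.019, 0.0008],"rotation":[0.1, -0.0, 6.8]},
```

Emit:
carry_out(plan=[{"grip": 0.2,"dp": [0.0181,-0.0059,0.001],"rotation": [0.1,0,6.8]},{"grip": 0.2,"dp": [0.0172,-0.008,0.001],"rotation": [0.1,0,6.8]},{"grip": 0.2,"dp": [0.0162,-0.01,0.001],"rotation": [0.1,0,6.8]},{"grip": 0.2,"dp": [0.0149,-0.0118,0.001],"rotation": [0.1,0,6.8]},{"grip": 0.2,"dp": [0.0134,-0.0135,0.001],"rotation": [0.1,0,6.8]},{"grip": 0.2,"dp": [0.0117,-0.015,0.001],"rotation": [0.1,0,6.8]},{"grip": 0.2,"dp": [0.01,-0.0162,0.001],"rotation": [0,0,6.8]},{"grip": 0.2,"dp": [0.0079,-0.0173,0.001],"rotation": [0,0,6.8]}])

```text
time_s: 21.1
tool_pos: [0.4516, -0.2259, 0.1262]
tool_rot: [179.3, -0.5, 24.1]
force: [0.3, 0.2, -0.1]
grip_width: 0.0693
```

Emit:
carry_out(plan=[{"grip": 0.2,"dp": [0.0058,-0.0181,0],"rotation": [0,0,6.8]},{"grip": 0.2,"dp": [0.0036,-0.0186,0],"rotation": [0,0,6.8]},{"grip": 0.2,"dp": [0.0014,-0.0189,0],"rotation": [0,0,6.8]},{"grip": 0.2,"dp": [0,-0.012,0],"rotation": [0,0,6]},{"grip": 0.2,"dp": [0,0,0],"rotation": [0,0,0]},{"grip": 0.2,"dp": [0,0,0],"rotation": [0,0,0]}])

```text
time_s: 21.6
tool_pos: [0.4446, -0.1524, 0.126]
tool_rot: [179.9, -1.0, -2.5]
force: [-0.1, -0.3, 0.8]
grip_width: 0.0698
```

Run:
```python
from h import *
plan([.436,-.1478,.075],0,g=.2,step=.02)
p=env.camera_params('wrist'); im=env.read_camera('wrist')[:,:,::-1].copy()
P=w2px('wrist',[.436,-.1478,.06],p); print(P)
cv2.drawMarker(im,tuple(int(v) for v in P),(255,0,255),0,6)
for k in range(24):
    P=w2px('wrist',[.436+.021*np.cos(k*np.pi/12),-.1478+.021*np.sin(k*np.pi/12),.04],p); im[int(P[1]),int(P[0])]=(255,0,255)
cv2.imwrite('pics/w5.png',im)
```

```text
n 3 |d| 0.05195077573817301
{"grip":0.2,"dp":[-0.0032, -0.0015, 0.017],"rotation":[0.0, -0.3, -0.8]},{"grip":0.2,"dp":[-0.0031, -0.0015, 0.017],"rotation":[0.0, -0.3, -0.8]},{"grip":0.2,"dp":[-0.003, -0.0015, 0.017],"rotation":[0.0, -0.3, -0.8]},
[240.87961551 199.6408589 ]
```

View pics/w5.png

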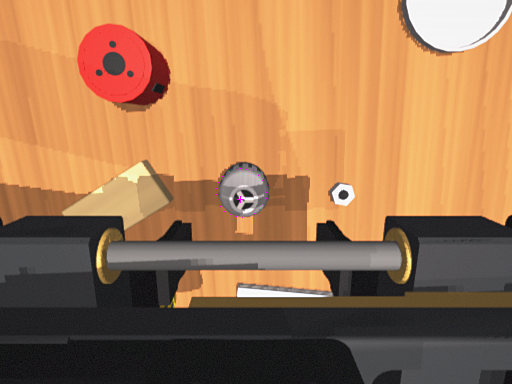

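The chuck's nose is at (244,200), against (241,200) predicted. The red saw, nut and wood block are all clear of the fingers.

Emit:
carry_out(plan=[{"grip": 0.28,"dp": [-0.0035,-0.0015,0.017],"rotation": [0,-0.3,-0.8]},{"grip": 0.28,"dp": [-0.003,-0.0015,0.017],"rotation": [0,-0.3,-0.8]},{"grip": 0.28,"dp": [-0.0015,-0.0015,0.017],"rotation": [0,-0.3,-0.8]},{"grip": 0.28,"dp": [0,0,0],"rotation": [0,0,0]}])

```text
time_s: 21.98
tool_pos: [0.4393, -0.1533, 0.0753]
tool_rot: [179.8, -0.4, 0.2]
force: [-1.3, 0.6, -0.5]
grip_width: 0.0635
```

```bash
python3 -c "
from h import *
plan([.437,-.1478,.013],0,g=.28,step=.022)"
```

```text
n 3 |d| 0.0625659215258346
{"grip":0.28,"dp":[-0.0009, -0.0019, 0.0207],"rotation":[0.1, -0.1, 0.1]},{"grip":0.28,"dp":[-0.0008, -0.0019, 0.0208],"rotation":[0.1, -0.1, 0.1]},{"grip":0.28,"dp":[-0.0008, -0.0019, 0.0208],"rotation":[0.1, -0.1, 0.1]},
```

Emit:
carry_out(plan=[{"grip": 0.28,"dp": [-0.001,-0.002,0.0207],"rotation": [0.1,-0.1,0]},{"grip": 0.28,"dp": [-0.001,-0.002,0.0207],"rotation": [0.1,-0.1,0]},{"grip": 0.28,"dp": [-0.001,-0.002,0.016],"rotation": [0.1,-0.1,0]},{"grip": 0.28,"dp": [0,0,0.003],"rotation": [0,0,0]}])

```text
time_s: 22.32
tool_pos: [0.4395, -0.1532, 0.0162]
tool_rot: [179.8, -0.4, 0.2]
force: [-1.6, 0.5, 0.1]
grip_width: 0.0631
```

Emit:
carry_out(plan=[{"grip": 0.28,"dp": [-0.0025,-0.0055,0.005],"rotation": [0.1,-0.3,0]},{"grip": 0.28,"dp": [0,0,0],"rotation": [0,0,0]}])

```text
time_s: 22.48
tool_pos: [0.437, -0.1496, 0.0116]
tool_rot: [179.8, -0.0, 0.1]
force: [-0.8, 0.5, 0.0]
grip_width: 0.0628
```

Emit:
carry_out(plan=[{"grip": 1,"dp": [0,0,0],"rotation": [0,0,0]},{"grip": 1,"dp": [0,0,0],"rotation": [0,0,0]},{"grip": 1,"dp": [0,0,0],"rotation": [0,0,0]},{"grip": 1,"dp": [0,0,0],"rotation": [0,0,0]},{"grip": 1,"dp": [0,0,0],"rotation": [0,0,0]},{"grip": 1,"dp": [0,0,0],"rotation": [0,0,0]}], force=40)

```text
time_s: 22.98
tool_pos: [0.4395, -0.1502, 0.015]
tool_rot: [179.9, -0.4, 0.2]
force: [-0.0, 0.0, -3.2]
grip_width: 0.0412
```

Emit:
carry_out(plan=[{"grip": 1,"dp": [0,0,-0.025],"rotation": [0,0,0]},{"grip": 1,"dp": [0,0,-0.03],"rotation": [0,0,0]},{"grip": 1,"dp": [0.015,-0.013,-0.01],"rotation": [0,0,0]},{"grip": 1,"dp": [0.03,-0.026,0],"rotation": [0,0,0]},{"grip": 1,"dp": [0.03,-0.026,0],"rotation": [0,0,0]},{"grip": 1,"dp": [0.03,-0.026,0],"rotation": [0,0,0]},{"grip": 1,"dp": [0.03,-0.026,0],"rotation": [0,0,0]},{"grip": 1,"dp": [0.02,-0.018,0],"rotation": [0,0,0]}])

```text
time_s: 23.65
tool_pos: [0.5917, -0.0139, 0.0798]
tool_rot: [-179.7, 0.1, -0.6]
force: [0.5, 0.1, -3.0]
grip_width: 0.0415
```

Emit:
carry_out(plan=[{"grip": 1,"dp": [0,0,0],"rotation": [0,0,0]},{"grip": 1,"dp": [0,0,0],"rotation": [0,0,0]}])

```text
time_s: 23.82
tool_pos: [0.5957, -0.0062, 0.078]
tool_rot: [-179.7, 0.1, 0.1]
force: [-0.4, -1.0, -3.8]
grip_width: 0.0415
```

```bash
python3 -c "
from h import *
plan([.6185,.0054,.03],0,g=1,step=.025)"
```

```text
n 3 |d| 0.054376489085919195
{"grip":1,"dp":[0.0076, -0.0038, 0.016],"rotation":[-0.1, 0.0, 0.0]},{"grip":1,"dp":[0.0076, -0.0038, 0.016],"rotation":[-0.1, 0.0, 0.0]},{"grip":1,"dp":[0.0076, -0.0038, 0.016],"rotation":[-0.1, 0.0, 0.0]},
```

Emit:
carry_out(plan=[{"grip": 1,"dp": [0.02,-0.009,0.003],"rotation": [-0.2,0,0]},{"grip": 1,"dp": [0.002,-0.001,0.02],"rotation": [0,0,0]},{"grip": 1,"dp": [0,0,0.02],"rotation": [0,0,0]},{"grip": 1,"dp": [0,0,0.005],"rotation": [0,0,0]},{"grip": 1,"dp": [0,0,0],"rotation": [0,0,0]}])

```text
time_s: 24.23
tool_pos: [0.6151, 0.0026, 0.027]
tool_rot: [180.0, 0.3, 0.0]
force: [-0.1, -1.0, -3.0]
grip_width: 0.0411
```

Emit:
carry_out(plan=[{"grip": 1,"dp": [0.002,-0.002,0.003],"rotation": [0,0.2,0]},{"grip": 1,"dp": [0,0,0.002],"rotation": [0,0,0]},{"grip": 1,"dp": [0,0,0.0015],"rotation": [0,0,0]}])

```text
time_s: 24.48
tool_pos: [0.6162, 0.0028, 0.0216]
tool_rot: [180.0, 0.1, -0.1]
force: [-0.2, -0.5, -4.3]
grip_width: 0.0409
```

Emit:
carry_out(plan=[{"grip": 1,"dp": [0,0,0.0015],"rotation": [0,0,0]},{"grip": 1,"dp": [0,0,0.001],"rotation": [0,0,0]},{"grip": 1,"dp": [0,0,0.0005],"rotation": [0,0,0]}])

```text
time_s: 24.73
tool_pos: [0.6171, 0.0025, 0.0202]
tool_rot: [-180.0, -0.1, -0.2]
force: [-0.1, -0.1, -2.8]
grip_width: 0.0411
```

Emit:
carry_out(plan=[{"grip": 1,"dp": [0,0,0.0015],"rotation": [0,0,0]},{"grip": 1,"dp": [0,0,0.001],"rotation": [0,0,0]}])

```text
time_s: 24.9
tool_pos: [0.6173, 0.0025, 0.0199]
tool_rot: [-179.9, -0.1, -0.2]
force: [-3.7, 0.4, 3.0]
grip_width: 0.0407
```

Contact is confirmed, so I release, lift and back off toward the clear left side before taking the final look.

Emit:
carry_out(plan=[{"grip": 0.3,"dp": [0,0,0],"rotation": [0,0,0]},{"grip": 0.3,"dp": [0,0,0],"rotation": [0,0,0]},{"grip": 0.3,"dp": [0,0,0],"rotation": [0,0,0]},{"grip": 0.3,"dp": [0,0,-0.01],"rotation": [0,0,0]},{"grip": 0.3,"dp": [0,0,-0.035],"rotation": [0,0,0]},{"grip": 0.3,"dp": [0,0,-0.035],"rotation": [0,0,0]},{"grip": 0.3,"dp": [0,0,-0.035],"rotation": [0,0,0]},{"grip": 0.3,"dp": [0,0,-0.03],"rotation": [0,0,0]}])

```text
time_s: 25.57
tool_pos: [0.6147, 0.0016, 0.1674]
tool_rot: [179.9, 0.3, -0.3]
force: [1.4, 0.8, 0.5]
grip_width: 0.061
```

Emit:
carry_out(plan=[{"grip": 0.3,"dp": [0.01,-0.035,0],"rotation": [0,0,0]},{"grip": 0.3,"dp": [0.01,-0.035,0],"rotation": [0,0,0]},{"grip": 0.3,"dp": [0,-0.035,0],"rotation": [0,0,0]},{"grip": 0.3,"dp": [0,-0.035,0],"rotation": [0,0,0]},{"grip": 0.3,"dp": [0,0,0],"rotation": [0,0,0]},{"grip": 0.3,"dp": [0,0,0],"rotation": [0,0,0]}])

```text
time_s: 26.07
tool_pos: [0.6455, 0.1428, 0.1863]
tool_rot: [-179.7, -1.3, -0.8]
force: [0.1, -1.0, 1.0]
grip_width: 0.061
```

Run:
```python
from h import *
o=env.get_obs();print(o['time_s'],o['tool_pos'])
t=env.read_camera('top')[:,:,::-1]; s=env.read_camera('scene')[:,:,::-1]
R=lambda im,r0,r1,c0,c1,f: cv2.resize(im[r0:r1,c0:c1],None,fx=f,fy=f,interpolation=cv2.INTER_CUBIC)
a=np.hstack([R(t,160,225,80,165,4),R(t,152,217,345,430,4)])
b=np.hstack([R(t,100,160,215,300,4),np.zeros((240,340,3),np.uint8)])
cv2.imwrite('pics/fin_top.png',np.vstack([a,b]))
cv2.imwrite('pics/fin_scene.png',R(s,120,330,150,410,3))
```

```text
26.0667 [0.64550139 0.14279683 0.18634256]
```

View pics/fin_top.png

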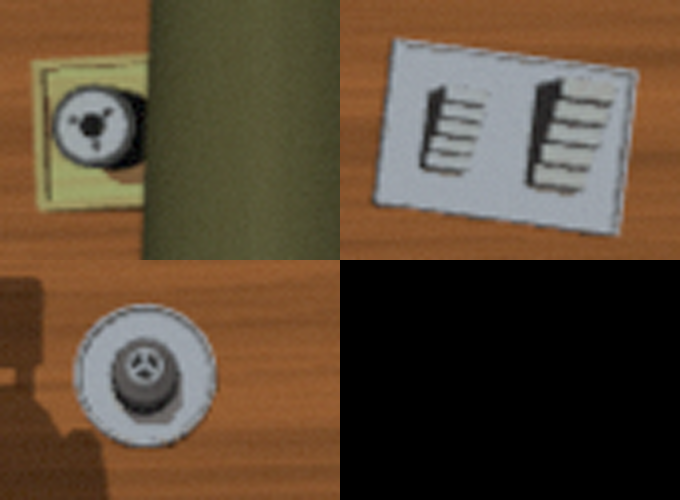

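View pics/fin_scene.png

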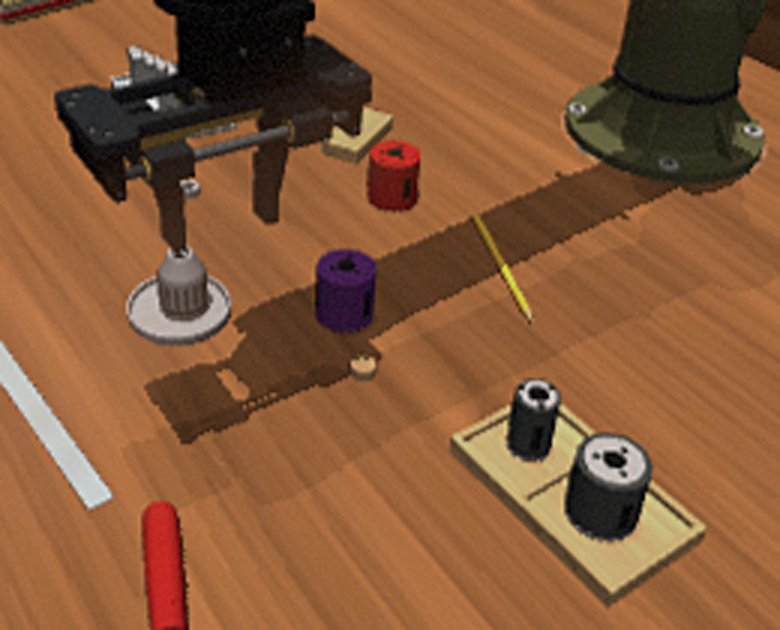

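The final pictures show:
- **Big saw:** its top hole is at (92,125) in its bay.
- **Chuck:** its nose is at (144,364) in the dish.
- **Step blocks:** they stand side by side in the tray at (457,130) and (575,135).
- **Small saw:** its top is at (537,394) in the scene crop, in the small bay.

Now the numbers behind these.

Run:
```python
from h import *
def fr(P,c,yaw):
    a=np.radians(yaw);d=P[:2]-np.array(c);return np.round([d@[np.cos(a),np.sin(a)],d@[-np.sin(a),np.cos(a)]],4)
bo=(.4629,.3387);tr=(.4641,-.3364)
T=lambda u,v,c,r,z:px2w('top',c+u/4-.375,r+v/4-.375,z)
print('big saw',fr(T(92,125,80,160,.065),bo,1.9))
for u,v in((537,394),):print('small saw',fr(px2w('scene',150+u/3-.33,120+v/3-.33,.065),bo,1.9))
print('big saw scene',fr(px2w('scene',150+614/3-.33,120+460/3-.33,.065),bo,1.9))
print('chuck',T(144,104,215,100,.065)[:2]-[.6185,.0054])
hi=T(589-340,87,345,152,.062);lo=T(562-340,184,345,152,.026);print('bigstep',fr((hi+lo)/2,tr,-9),np.linalg.norm((hi-lo)[:2]))
hi=T(466-340,92,345,152,.05);lo=T(446-340,170,345,152,.026);print('smallstep',fr((hi+lo)/2,tr,-9),np.linalg.norm((hi-lo)[:2]))
```

```text
big saw [0.0015 0.0307]
small saw [ 0.0042 -0.0431]
big saw scene [0.0038 0.0323]
chuck [-0.00243231  0.00054127]
bigstep [ 0.0033 -0.0331] 0.05843746199461236
smallstep [-0.0033  0.0389] 0.047734444600648504
```

```bash
python3 -c "
from cell import env
print(env.sign_off(), env.get_obs()['time_s'])"
```

```text
the job is handed in; nothing more can be done
the job is handed in; nothing more can be done
```

All five parts are in their places and the job is handed in after about 26 s of robot time. I lowered each part until the wrist force showed contact with the floor of its place, then let go and backed the gripper clear.

My last checks in the final camera pictures:

| Part | Measured position | Limit |
|---|---|---|
| Large hole saw | x +2 mm, y +31 mm in the board frame (top camera); scene camera agrees to about 2 mm | x ±19 mm, y 15 to 53 mm |
| Small hole saw | x +4 mm, y -43 mm in the board frame | x ±28 mm, y -62 to -28 mm |
| Chuck | about 2.5 mm from the dish centre | under 25 mm |
| Large step block | x +3 mm, y -33 mm in the tray frame | x ±36 mm, y ±61 mm |
| Small step block | x -3 mm, y +39 mm in the tray frame | x ±39 mm, y ±64 mm |

- **Upright and flat:** all five look upright, but I judged tilt only by eye, and final height only from where contact was felt.
- **Weaker checks:** the arm hid the small saw from the top camera, so its position comes from the scene view alone. The large step block's length came out at 58 mm against 65 mm, so its position is good to only a few millimetres, still well inside the limit.
- **Look-alikes:** I did not touch the purple or red saws or the yellow chuck.

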